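# Sort two sealed bottles by weight and press them home in their docks

### The arm

A 6-joint arm with a two-finger parallel gripper is mounted at the origin on a cart in front of the work surface, level with it; the furniture and walls round the work are solid. World frame = base frame: x ahead of the robot, y to its left, z up, the work surface at z = 0. Lengths are in mm, angles in rad, forces in N, time in s.
With the tool pointing down it reaches from about 275 to 975 mm from the base axis. Payload 8.4 kg.
Tool frame: the origin (TCP) lies where the fingers leave the gripper's body, on its centre line; the fingertips stand 88 mm ahead of it and the grasp point (between the pads) lies 69 mm ahead of it; z points along the fingers, x is the direction in which the jaws open and shut, and the axes are right-handed (so a half turn about z gives the same grasp; the last joint's range is limited). The gripper opens to 92 mm and grips with 3 to 60 N. Pads are 20 mm wide; open, the fingers measure 128 mm over their backs; the gripper's body (75 mm by 189 mm) begins 69 mm behind the grasp point.
Start: joints at [1.1, 0.353, 1.633, -0, 1.155, -0.002], TCP at [282.384, 557.573, 302.683] pointing down, gripper open.
Joint ranges: [-2.63, 2.63], [-0.92, 2.1], [0.06, 2.66], [-1.3, 4.44], [0, 2.69], [-3.02, 3.02]. Speed limits (rad/s): [2.22, 2.22, 2.79, 3.14, 3.14, 3.14].

### API

Orientations are given as a rotation vector (axis times angle).
In Python, from workcell import manip, viewer, finder gives the robot as it stands.
- The arm moves only by the tool apply_moves, never from a script. Its arguments are lists of equal length, an entry for each row: "travel": the shift along the world's x, y, z in m, a list of three; "dr": the turn, a rotation vector about the world's x, y, z in rad, a list of three. In form: {"travel": [[x, y, z], ...], "dr": [[wx, wy, wz], ...]}. A call has 1 to 10 rows; each row is the pose to reach, as a shift and turn from the pose measured when the call began; what a row does not reach only later rows make up. A row lasts 1/10 s, in which the tool goes at most 50 mm and 8.59 degrees, less where a joint would pass 70% of its speed; a pose out of reach is approached as far as the arm can. A call with a gripper value outside its range is refused whole. "grip" is the closure in counts, from 0 (fully open) to 255 (shut), set as the call begins (left out, the last holds). The fingers move at their own pace and stop on an object; "newtons" is the grip in N (left out, the last holds). Time passes only in rows, so rows that repeat a pose let the fingers close. It gives the time, the measured TCP pose, the force and the opening at its end, in the units of the state.
- manip.get_state(): the state, without advancing time (a new reading comes with each control period).
- viewer.camera(name): name is "scene" or "side" or "wrist"; returns a dict with "img" (480x640x3 uint8, blue, green, red), "range_z" (480x640 float32, mm along the optical axis (not along the pixel's ray), 0 where there is no reading), "intrinsics" (3x3 intrinsics, pixels), "rvec" (rotation vector, rad) and "tvec" (3), from world to camera coordinates, as OpenCV has them. Camera axes: x right, y down, z forward; pixel columns grow to the right and rows downward; lengths in mm; the calibration is good to about 2 mm. A picture is of the moment at which its call begins.
- manip.sign_off(): hands the job in, once; it reports no verdict.
Trained networks look in the newest picture that a camera, given by its name, has taken for a name from the list of things; names that differ only in an ending like _2 or _b are one class to them, and where a whole thing is asked for, a point or a joint stands for the part that bears it (a point fixed in the world has none). Each returns a list of dicts, best first, with "confidence" (0 to 1); they miss things now and then, are a little off and sometimes report something else, mostly with a low value. They report only what shows in the picture. A call takes as long as a camera call. They do not tell look-alikes from the thing itself.
- finder.search_frame(camera, thing): "at" ([x, y, z] in mm, in world coordinates, good to about 4 mm: the middle of the surface that is visible of it).
- finder.pinpoint(camera, thing): "at" ([x, y, z] in mm, in world coordinates, good to about 4 mm: a listed point, or the origin of a listed thing).
The state is a dict: "time_s": time; "q": joint angles; "joint_velocities": joint speeds; "joint_efforts": joint torques, N m; "eef_pos": TCP position; "tcp_rot": TCP orientation; "ft_force": force on the tool from outside, world axes, zero at the start; "moment": the same for the moment, N m; "width": finger opening in mm.
Only numpy, scipy, OpenCV 4.12 (cv2) and the standard library are available. Lean on these libraries where they do the work, as an engineer would, in place of code of your own. Each camera call takes 0.05 s, during which the arm holds its last target. There are 200 camera calls.

### The job

One after the other, lift each of the two white bottles just clear of the worktop to feel its weight, then stand it upright in a free pocket of the dock it belongs to: over 220 g in the dock with the bolting ears at its ends, under 220 g in the plain dock. Press each bottle gently down until its pocket's plunger is fully down on its stop, never pressing harder than 22 N, and leave both standing there. Leave the rotor lid and the timer alone.

Things in the scene. Friction and masses are not known exactly. Their poses are not given: they have to be found in the camera images.
- bottle_a: Opaque white plastic reagent bottle with blue screw cap: body 45 mm in diameter, shoulder from about 60 mm up, cap 31 mm in diameter from 73 to 91 mm up. Origin: centre of its underside, z up along the bottle. Stands upright on the worktop; its lowest 27 mm can vanish in a pocket, so grip it above that. Contents not visible: it weighs anything from 65 to 375 g, independently of the other bottle.
- bottle_b: A second bottle, same look and size as bottle_a, with its own unknown weight from 65 to 375 g. Origin: centre of its underside, z up.
- eared_dock: Fixed aluminium dock for HEAVY bottles, told by two low bolting ears (9 mm high, two cap screws each) that stick out 31 mm at its ends along y. Block 78 mm (x) by 150 mm (y) by 45 mm high, origin at the centre of its underside, z up. Two round pockets open upward at x = 0, y = +35 mm (left) and -35 mm (right), a grey plunger disc at the bottom of each.
- plain_dock: Fixed aluminium dock for LIGHT bottles: same block, pockets and plungers as eared_dock, with no ears. Origin at the centre of its underside, axes as for eared_dock.
- rotor_lid: Bystander: loose steel rotor lid with a knob, 63 mm across, 36 mm high. Origin: centre of its underside.
- timer: Bystander: loose white bench timer 60x66x15 mm. Origin: centre of its underside.
- eared_dock_left_rim (a point): Centre of the mouth of the left pocket (+y side) of eared_dock, at rim height, 45 mm above the worktop. Pocket 48 mm in diameter with a 3 mm lead-in chamfer.
- eared_dock_left_plunger (a joint): Travel of that pocket's plunger, m: 0 to 0.003 at the start, 0.009 at its stop. It slides down under about 7 N and stays where left; the stop then yields about 0.15 mm per N and springs back. Stop depth differs from pocket to pocket and is hidden: a bottle's underside is then 13 to 25 mm below the rim. At joint 0 the disc is 4 to 16 mm below the rim.
- eared_dock_right_rim (a point): Centre of the mouth of the right pocket (-y side) of eared_dock, at rim height, 45 mm above the worktop. Pocket 48 mm in diameter with a 3 mm lead-in chamfer.
- eared_dock_right_plunger (a joint): Travel of that pocket's plunger, m: 0 to 0.003 at the start, 0.009 at its stop. It slides down under about 7 N and stays where left; the stop then yields about 0.15 mm per N and springs back. Stop depth differs from pocket to pocket and is hidden: a bottle's underside is then 13 to 25 mm below the rim. At joint 0 the disc is 4 to 16 mm below the rim.
- plain_dock_left_rim (a point): Centre of the mouth of the left pocket (+y side) of plain_dock, at rim height, 45 mm above the worktop. Pocket 48 mm in diameter with a 3 mm lead-in chamfer.
- plain_dock_left_plunger (a joint): Travel of that pocket's plunger, m: 0 to 0.003 at the start, 0.009 at its stop. It slides down under about 7 N and stays where left; the stop then yields about 0.15 mm per N and springs back. Stop depth differs from pocket to pocket and is hidden: a bottle's underside is then 13 to 25 mm below the rim. At joint 0 the disc is 4 to 16 mm below the rim.
- plain_dock_right_rim (a point): Centre of the mouth of the right pocket (-y side) of plain_dock, at rim height, 45 mm above the worktop. Pocket 48 mm in diameter with a 3 mm lead-in chamfer.
- plain_dock_right_plunger (a joint): Travel of that pocket's plunger, m: 0 to 0.003 at the start, 0.009 at its stop. It slides down under about 7 N and stays where left; the stop then yields about 0.15 mm per N and springs back. Stop depth differs from pocket to pocket and is hidden: a bottle's underside is then 13 to 25 mm below the rim. At joint 0 the disc is 4 to 16 mm below the rim.
Not all that is in view belongs to the job. Leave any purple look-alike of the bottle_b alone.

How it is judged:
By the outcome, as a careful person would: the job done as asked, in the order asked, and still so for the second after the job is handed in, with the robot touching nothing.
It also fails if it takes over 64 s, if anything falls off the work surface, if the arm or the gripper's body presses on something with over 40 N, if the wrist force passes 120 N, or if a joint passes its speed limit or range.

## Working session

There is one attempt and no reset: what is moved stays moved. The work goes in short steps, Python scripts to look and compute and a tool call to move; the robot and the scene stay as the last step left them, time stands still between calls to the robot, and variables do not carry over. Pictures are saved under pics/ and viewed, on a budget of 10 in all, crops included, one or two more only if the job needs it, and the job is handed in when it is done.

Besides the shell and the picture viewer there is one more tool, called after "Call:" by a JSON object that holds its "op" and its "data", one argument or row to a line. apply_moves: Moves the arm, as the interface text tells. Its arguments: {"type":"object","properties":{"travel":{"type":"array","items":{"type":"array","items":{"type":"number"}}},"dr":{"type":"array","items":{"type":"array","items":{"type":"number"}}},"grip":{"type":"number"},"newtons":{"type":"number"}},"required":["travel","dr"]}

```bash
mkdir -p pics; ls; python3 - <<'E'
from workcell import manip, viewer, finder
import cv2
s=manip.get_state(); print(s)
for c in ("scene","side"):
    d=viewer.camera(c); cv2.imwrite(f"pics/{c}0.png",d["img"])
    for t in ("bottle_a","eared_dock","plain_dock","eared_dock_left_rim","eared_dock_right_rim","plain_dock_left_rim","plain_dock_right_rim","rotor_lid","timer"):
        print(c,t,[([round(v) for v in r["at"]],round(r["confidence"],2)) for r in finder.pinpoint(c,t)][:4])
E
```

```text
pics
{'time_s': 0.0, 'q': array([ 1.09961657e+00,  3.53631002e-01,  1.63411611e+00, -4.59553304e-06,
        1.15516100e+00, -2.41053002e-03]), 'joint_velocities': array([ 1.54639362e-04, -5.07513381e-05,  4.39050844e-05,  5.51404560e-04,
        8.12131754e-04, -5.84607372e-04]), 'joint_efforts': array([-1.02608345e-03, -5.93853199e+01, -3.34225988e+01,  6.97677280e-02,
        2.33923132e-02, -6.20133210e-05]), 'eef_pos': array([282.21269163, 557.25648908, 301.98202175]), 'tcp_rot': array([ 2.67602960e+00,  1.64442528e+00, -1.75926776e-03]), 'ft_force': array([ 0.61097401, -0.85416853, -0.3305528 ]), 'moment': array([ 0.02460695,  0.01762047, -0.01714254]), 'width': 91.8690591336828}
scene bottle_a [([452, -23, -3], 0.93), ([701, 6, 2], 0.93), ([362, -72, -1], 0.84), ([306, 179, 0], 0.73)]
scene eared_dock []
scene plain_dock [([564, 278, -2], 0.7), ([597, -21, 43], 0.24)]
scene eared_dock_left_rim [([585, 47, 48], 0.6)]
scene eared_dock_right_rim [([597, -22, 41], 0.98)]
scene plain_dock_left_rim [([558, 317, 46], 0.62)]
scene plain_dock_right_rim [([570, 246, 42], 0.69)]
scene rotor_lid [([408, 136, 2], 0.66)]
scene timer [([356, -195, -1], 0.88), ([586, 46, 47], 0.57), ([503, -199, 2], 0.21)]
side bottle_a [([511, -198, -8], 0.98), ([449, -26, -3], 0.85), ([704, 6, -4], 0.79), ([308, 181, -1], 0.67)]
side eared_dock [([588, 10, 6], 0.92), ([510, -200, -4], 0.67)]
side plain_dock [([564, 285, 3], 0.57)]
side eared_dock_left_rim [([588, 48, 46], 0.62)]
side eared_dock_right_rim [([595, -26, 47], 0.77)]
side plain_dock_left_rim [([556, 316, 43], 0.83), ([405, 132, -1], 0.47)]
side plain_dock_right_rim [([568, 243, 45], 0.57)]
side rotor_lid [([407, 131, 2], 0.79)]
side timer [([355, -196, -3], 0.64)]
```

View pics/scene0.png

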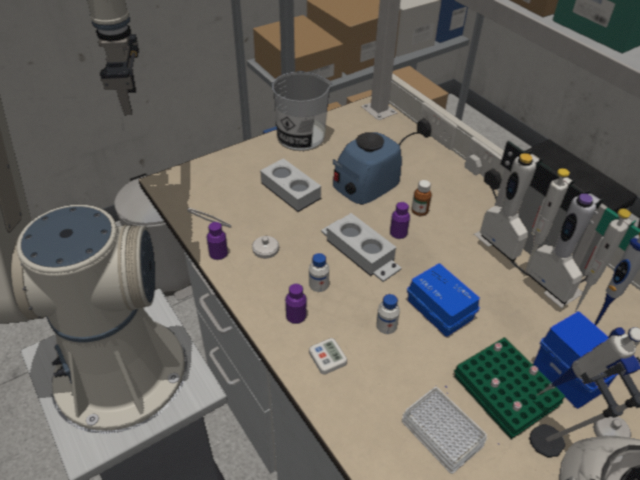

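View pics/side0.png

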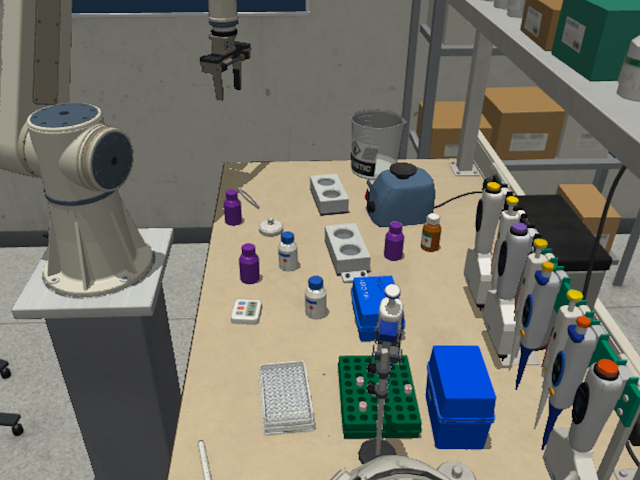

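The scene view shows the two white, blue-capped bottles at about (319,272) and (388,313). The eared dock is at (362,245), the plain dock at (290,184), and there are purple decoys at (217,241), (296,303) and (400,220). The side view agrees. All four pockets look empty. Next I'll refine the positions from depth.

```bash
cat > h.py <<'E'
import numpy as np, cv2
from scipy.optimize import least_squares
from workcell import manip, viewer, finder
def cloud(c):
    d=viewer.camera(c); z=d["range_z"].astype(float); K=d["intrinsics"]; R=cv2.Rodrigues(np.array(d["rvec"],float))[0]; t=np.ravel(d["tvec"])
    v,u=np.nonzero(z>0); zz=z[v,u]
    P=np.c_[(u-K[0,2])/K[0,0]*zz,(v-K[1,2])/K[1,1]*zz,zz]
    return (P-t)@R, d["img"][v,u], d
def circ(P,r):  # fit centre of known-radius cylinder
    f=least_squares(lambda c:np.hypot(*(P[:,:2]-c).T)-r,P[:,:2].mean(0),loss="soft_l1")
    return f.x, np.abs(f.fun).mean()
E
python3 - <<'E'
from h import *
H=np.zeros((350,450)); 
for c in ("scene","side"):
    P,C,d=cloud(c)
    for n,(x,y) in {"b1":(450,-24),"b2":(508,-198)}.items():
        near=np.hypot(P[:,0]-x,P[:,1]-y)<45
        b=P[near&(P[:,2]>12)&(P[:,2]<56)]; k=near&(P[:,2]>86)&(P[:,2]<100)
        # away-from-camera start guess
        cam=-cv2.Rodrigues(np.array(d["rvec"]))[0].T@np.ravel(d["tvec"])
        dv=b[:,:2].mean(0)-cam[:2]; dv/=np.linalg.norm(dv)
        f=least_squares(lambda c:np.hypot(*(b[:,:2]-c).T)-22.5,b[:,:2].mean(0)+15*dv,loss="soft_l1")
        print(c,n,"body",f.x.round(1),np.abs(f.fun).mean().round(2),len(b),"captop",P[k].mean(0).round(1),k.sum(),"color",np.median(C[k],0) if k.any() else 0)
    for n,(x,y) in {"eared":(591,11),"plain":(563,281)}.items():
        m=(np.hypot(P[:,0]-x,P[:,1]-y)<100)&(abs(P[:,2]-45)<4)
        T=P[m]; print(c,n,"minrect top",cv2.minAreaRect(T[:,:2].astype(np.float32)),T[:,2].mean().round(1))
    w=(P[:,0]>250)&(P[:,0]<850)&(P[:,1]>-400)&(P[:,1]<450)&(P[:,2]<350)
    i=((850-P[w,0])/2).astype(int).clip(0,349);j=((450-P[w,1])/2).astype(int).clip(0,449)
    np.maximum.at(H,(i,j),P[w,2])
im=cv2.applyColorMap((H.clip(0,200)*255/200).astype(np.uint8),cv2.COLORMAP_JET)
for x in range(300,850,100): cv2.line(im,(0,(850-x)//2),(449,(850-x)//2),(255,255,255),1);cv2.putText(im,str(x),(0,(850-x)//2),0,.4,(255,255,255))
for y in range(-400,450,100): cv2.line(im,((450-y)//2,0),((450-y)//2,349),(255,255,255),1);cv2.putText(im,str(y),((450-y)//2,345),0,.4,(255,255,255))
cv2.imwrite("pics/hmap.png",cv2.resize(im,None,fx=1.7,fy=1.7))
E
```

```text
scene b1 body [449.8 -26.4] 1.05 277 captop [447.9 -28.6  90. ] 124 color [137.  79.  46.]
scene b2 body [ 506.  -198.5] 0.99 288 captop [ 504.1 -199.8   90.2] 146 color [138.  80.  45.]
scene eared minrect top ((618.9990234375, 13.458549499511719), (140.7588348388672, 154.56341552734375), 7.647640705108643) 44.8
scene plain minrect top ((566.22607421875, 279.099853515625), (84.37674713134766, 154.11749267578125), 9.073393821716309) 44.6
side b1 body [449.5 -24.4] 1.43 290 captop [448.9 -27.7  90.3] 94 color [162.5  88.   32. ]
side b2 body [ 505.8 -196.2] 1.18 343 captop [ 505.1 -199.3   90.6] 120 color [169.5  88.   31. ]
side eared minrect top ((618.4138793945312, 14.236099243164062), (135.6125946044922, 158.52041625976562), 6.943122386932373) 45.2
side plain minrect top ((565.5365600585938, 281.4395751953125), (79.08870697021484, 161.8677978515625), 8.008624076843262) 45.2
```

View pics/hmap.png

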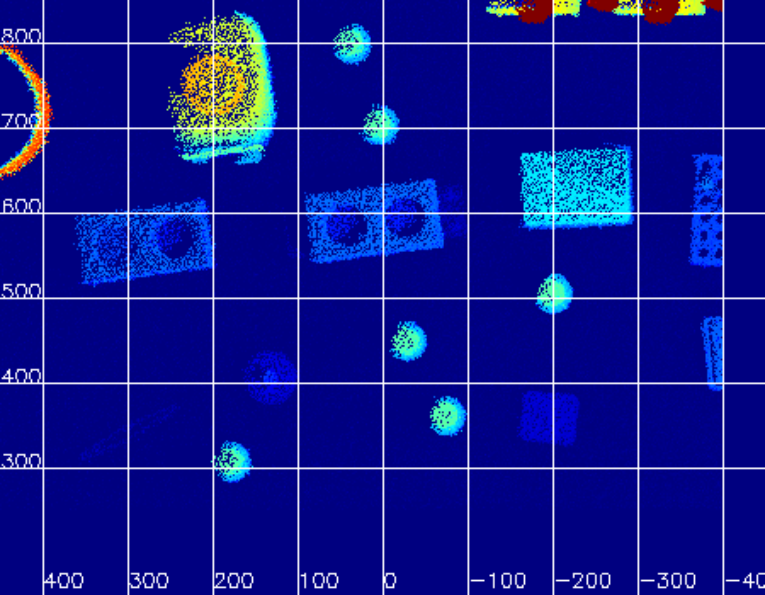

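Positions from depth:
- Bottle 1 is at about (449.5, −25.5) and bottle 2 at about (506, −197.5).
- Dock yaw is about 8°.
- The height map shows clear approaches with the jaw axis near −30°.

I'll fly over the docks with the wrist camera on the way to refine the pocket positions.

Call:
{"op": "apply_moves", "data": {
  "travel": [
    [0.024,-0.028,0],
    [0.048,-0.056,0],
    [0.072,-0.084,0],
    [0.096,-0.112,0],
    [0.12,-0.14,0],
    [0.144,-0.168,0],
    [0.168,-0.196,0],
    [0.192,-0.224,0],
    [0.216,-0.252,0],
    [0.24,-0.28,0]
  ],
  "dr": [
    [0,0,-0.14],
    [0,0,-0.28],
    [0,0,-0.42],
    [0,0,-0.56],
    [0,0,-0.7],
    [0,0,-0.84],
    [0,0,-0.98],
    [0,0,-1.12],
    [0,0,-1.26],
    [0,0,-1.4]
  ],
  "grip": 0
}}

```text
time_s: 2.1
eef_pos: [523.3, 276.3, 302.8]
tcp_rot: [-3.105, 0.475, -0.0]
ft_force: [1.0, -0.2, 0.5]
width: 91.9
```

```bash
python3 - <<'E'
from h import *
P,C,d=cloud("wrist"); cv2.imwrite("pics/w1.png",d["img"])
s=manip.get_state(); print(s["eef_pos"].round(1),s["tcp_rot"].round(3),s["joint_velocities"].round(2))
R=cv2.Rodrigues(np.array(d["rvec"]))[0]; print("cam",(-R.T@np.ravel(d["tvec"])).round(), R[2].round(2))
for t in ("plain_dock_left_rim","plain_dock_right_rim","eared_dock_left_rim","eared_dock_right_rim"):
    print(t,[(np.round(r["at"],1),round(r["confidence"],2)) for r in finder.pinpoint("wrist",t)][:3])
E
```

```text
[526.2 273.  302.9] [ 3.102 -0.49   0.004] [ 0.06 -0.01  0.02  0.02  0.   -0.14]
cam [543. 341. 386.] [-0.07 -0.23 -0.97]
plain_dock_left_rim [(array([562.8, 315.2,  46.6]), 0.76)]
plain_dock_right_rim [(array([569.7, 247.3,  45.6]), 0.77)]
eared_dock_left_rim [(array([586.3,  51.2,  45.2]), 0.92)]
eared_dock_right_rim []
```

View pics/w1.png

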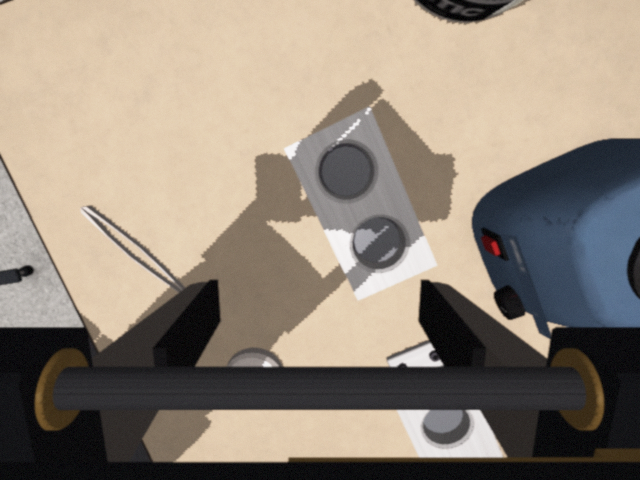

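The wrist view shows both plain-dock pockets empty, at (346,170) and (378,242). One eared pocket is visible at (446,422). I'll move over the eared dock and fit the circles on the rectified rim plane.

```bash
cat >> h.py <<'E'
def rims(cam,pts,save,z=45,s=0.4,w=45):
    d=viewer.camera(cam); K=d["intrinsics"]; tiles=[]
    for x,y in pts:
        n=int(2*w/s); j,i=np.meshgrid(np.arange(n),np.arange(n))
        W=np.c_[(x+w-i.ravel()*s),(y+w-j.ravel()*s),np.full(n*n,z)].astype(float)
        uv=cv2.projectPoints(W,np.array(d["rvec"],float),np.array(d["tvec"],float),K,None)[0].reshape(n,n,2).astype(np.float32)
        im=cv2.remap(d["img"],uv[...,0],uv[...,1],cv2.INTER_LINEAR)
        g=cv2.GaussianBlur(cv2.cvtColor(im,cv2.COLOR_BGR2GRAY),(0,0),2)
        c=cv2.HoughCircles(g,cv2.HOUGH_GRADIENT_ALT,1.5,20,param1=60,param2=0.5,minRadius=int(22/s),maxRadius=int(28.5/s))
        for a,b,r in (c[0,:3,:3] if c is not None else []):
            print(cam,(x,y),"->",round(float(x+w-b*s),1),round(float(y+w-a*s),1),"r",round(float(r*s),1)); cv2.circle(im,(int(a),int(b)),int(r),(0,0,255),1)
        tiles.append(im)
    cv2.imwrite(save,np.hstack(tiles))
E
python3 -c "
from h import *
rims('wrist',[(560,316),(569,246)],'pics/r1.png')"
```

```text
wrist (560, 316) -> 559.4 316.0 r 23.7
wrist (560, 316) -> 559.4 316.0 r 26.8
wrist (569, 246) -> 569.0 245.4 r 23.6
```

Call:
{"op": "apply_moves", "data": {
  "travel": [
    [0.003,-0.027,0],
    [0.006,-0.054,0],
    [0.009,-0.081,0],
    [0.012,-0.108,0],
    [0.015,-0.135,0],
    [0.018,-0.162,0],
    [0.021,-0.189,0],
    [0.024,-0.216,0],
    [0.027,-0.243,0],
    [0.03,-0.265,0]
  ],
  "dr": [
    [0,0,-0.05],
    [0,0,-0.1],
    [0,0,-0.15],
    [0,0,-0.2],
    [0,0,-0.22],
    [0,0,-0.22],
    [0,0,-0.22],
    [0,0,-0.22],
    [0,0,-0.22],
    [0,0,-0.22]
  ]
}}

```text
time_s: 3.4
eef_pos: [551.6, 13.2, 302.7]
tcp_rot: [-3.038, 0.798, 0.001]
ft_force: [0.2, -0.7, 0.3]
width: 91.4
```

```bash
python3 - <<'E'
from h import *
viewer.camera("wrist")
for t in ("eared_dock_left_rim","eared_dock_right_rim"):
    print(t,[(np.round(r["at"],1),round(r["confidence"],2)) for r in finder.pinpoint("wrist",t)][:3])
rims('wrist',[(588,48),(596,-24)],'pics/r2.png')
s=manip.get_state(); print(s["eef_pos"].round(1),s["tcp_rot"].round(3),s["ft_force"].round(2))
a=cv2.imread('pics/r1.png');b=cv2.imread('pics/r2.png');cv2.imwrite('pics/r12.png',np.vstack([a,b]))
E
```

```text
eared_dock_left_rim [(array([585.1,  50.2,  44.9]), 0.84)]
eared_dock_right_rim [(array([593.3, -25.1,  41.4]), 0.82)]
wrist (588, 48) -> 584.4 45.6 r 23.6
wrist (588, 48) -> 584.4 45.6 r 26.8
wrist (596, -24) -> 593.0 -24.0 r 23.8
[551.6  14.1 302.6] [-3.037e+00  8.010e-01  1.000e-03] [ 0.25 -0.59  0.6 ]
```

View pics/r12.png

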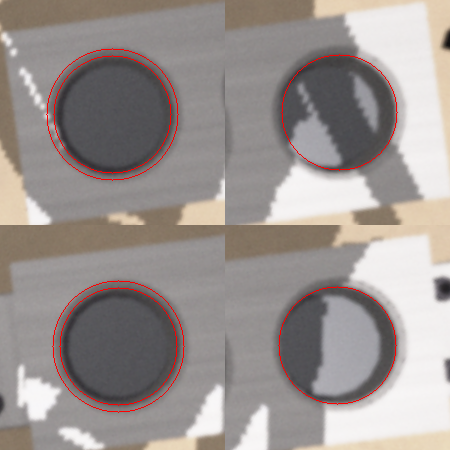

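The fits are good and the pocket spacing comes out at about 70 mm. Pocket centres:

| Dock | Left | Right |
|---|---|---|
| Plain | (559.4, 316) | (569, 245.5) |
| Eared | (584.5, 45.6) | (593, −24) |

Next I'll move above bottle 1.

Call:
{"op": "apply_moves", "data": {
  "travel": [
    [-0.03,-0.011,-0.015],
    [-0.06,-0.022,-0.03],
    [-0.09,-0.033,-0.045],
    [-0.102,-0.0396,-0.05],
    [-0.102,-0.0396,-0.05],
    [-0.102,-0.0396,-0.05]
  ],
  "dr": [
    [0,0,0],
    [0,0,0],
    [0,0,0],
    [0,0,0],
    [0,0,0],
    [0,0,0]
  ]
}}

```text
time_s: 4.2
eef_pos: [451.3, -25.0, 253.6]
tcp_rot: [-3.037, 0.8, -0.003]
ft_force: [0.5, 0.1, 0.9]
width: 91.9
```

```bash
cat >> h.py <<'E'
def cap(guess,zt=91):
    P,C,d=cloud("wrist"); m=(np.hypot(P[:,0]-guess[0],P[:,1]-guess[1])<40)&(abs(P[:,2]-zt)<5)&(C[:,0].astype(int)>C[:,2]+40)
    T=P[m][:,:2].astype(np.float32)
    print("cap",len(T), cv2.minEnclosingCircle(T) if len(T) else 0, T.mean(0) if len(T) else 0, "z",P[m][:,2].mean())
E
python3 - <<'E'
from h import *
cap((449.5,-25.5))
s=manip.get_state(); print(s["eef_pos"].round(1),s["tcp_rot"].round(3),s["ft_force"].round(2))
E
```

```text
cap 1498 ((447.7667236328125, -25.76551055908203), 14.894312858581543) [447.78287  -25.351818] z 91.31999412547209
[451.6 -25.  253.7] [-3.037e+00  8.000e-01 -3.000e-03] [ 0.42 -0.05 -0.2 ]
```

Call:
{"op": "apply_moves", "data": {
  "travel": [
    [-0.0035,-0.0005,-0.03],
    [-0.0035,-0.0005,-0.06],
    [-0.0035,-0.0005,-0.09],
    [-0.0035,-0.0005,-0.115],
    [-0.0035,-0.0005,-0.134],
    [-0.0035,-0.0005,-0.134],
    [-0.0035,-0.0005,-0.134]
  ],
  "dr": [
    [0,0,0],
    [0,0,0],
    [0,0,0],
    [0,0,0],
    [0,0,0],
    [0,0,0],
    [0,0,0]
  ]
}}

```text
time_s: 4.95
eef_pos: [449.3, -25.2, 120.0]
tcp_rot: [-3.037, 0.799, -0.004]
ft_force: [0.4, 0.5, 0.2]
width: 91.8
```

```bash
cat >> h.py <<'E'
def weigh(n=14):
    F=[];T=[]
    for _ in range(n):
        viewer.camera("wrist"); s=manip.get_state(); F.append(s["ft_force"]); T.append(s["joint_efforts"])
    F=np.array(F); print("F",F.mean(0).round(3),"sd",F.std(0).round(2),"tau",np.mean(T,0).round(3),"pos",s["eef_pos"].round(1),"w",round(s["width"],1),"t",round(s["time_s"],2)); return F.mean(0)
E
python3 -c "
from h import *
weigh()"
```

```text
F [-0.117 -0.083  0.041] sd [0.39 0.39 0.54] tau [ 2.9000e-02 -4.5773e+01 -1.9200e+01  4.9000e-02 -3.2000e-02  2.0000e-03] pos [448.  -25.5 119.7] w 91.7 t 5.65
```

Call:
{"op": "apply_moves", "data": {
  "travel": [
    [0,0,0],
    [0,0,0],
    [0,0,0],
    [0,0,0],
    [0,0,0],
    [0,0,0],
    [0,0,0],
    [0,0,0],
    [0,0,0],
    [0,0,0]
  ],
  "dr": [
    [0,0,0],
    [0,0,0],
    [0,0,0],
    [0,0,0],
    [0,0,0],
    [0,0,0],
    [0,0,0],
    [0,0,0],
    [0,0,0],
    [0,0,0]
  ],
  "grip": 255,
  "newtons": 40
}}

```text
time_s: 6.65
eef_pos: [448.2, -25.5, 119.7]
tcp_rot: [-3.037, 0.8, -0.003]
ft_force: [0.6, 0.0, 0.1]
width: 44.0
```

Call:
{"op": "apply_moves", "data": {
  "travel": [
    [0,0,0.003],
    [0,0,0.007],
    [0,0,0.011],
    [0,0,0.013],
    [0,0,0.013]
  ],
  "dr": [
    [0,0,0],
    [0,0,0],
    [0,0,0],
    [0,0,0],
    [0,0,0]
  ]
}}

```text
time_s: 7.15
eef_pos: [448.4, -25.5, 133.1]
tcp_rot: [-3.036, 0.8, -0.005]
ft_force: [0.2, -0.2, -2.5]
width: 44.0
```

```bash
python3 -c "
from h import *
weigh(24)"
```

```text
F [-0.096 -0.114 -2.589] sd [0.51 0.57 0.48] tau [ 0.0000e+00 -4.6496e+01 -2.0910e+01  5.0000e-02 -3.3000e-02  0.0000e+00] pos [448.2 -25.5 132.7] w 44.2 t 8.35
```

Bottle 1 weighs about 2.63 N, or 268 g, so it is heavy and goes in the eared dock's left pocket.

Call:
{"op": "apply_moves", "data": {
  "travel": [
    [0,0,0.03],
    [0.012,0.006,0.055],
    [0.04,0.021,0.062],
    [0.07,0.037,0.062],
    [0.1,0.052,0.062],
    [0.125,0.065,0.062],
    [0.1363,0.0711,0.062],
    [0.1363,0.0711,0.062],
    [0.1363,0.0711,0.062]
  ],
  "dr": [
    [0,0,0],
    [0,0,0],
    [0,0,0],
    [0,0,0],
    [0,0,0],
    [0,0,0],
    [0,0,0],
    [0,0,0],
    [0,0,0]
  ]
}}

```text
time_s: 9.25
eef_pos: [583.2, 45.2, 194.2]
tcp_rot: [-3.038, 0.8, -0.0]
ft_force: [-0.8, -0.0, -2.2]
width: 43.7
```

```bash
python3 -c "
from h import *
weigh(16); cap((584.5,45.6),91+75)
s=manip.get_state(); print(s['tcp_rot'])"
```

```text
F [ 0.279 -0.058 -2.725] sd [0.63 0.36 0.47] tau [ 4.0000e-02 -5.9566e+01 -2.8809e+01  6.1000e-02 -4.6000e-02 -2.0000e-03] pos [584.5  45.6 194.7] w 43.8 t 10.05
cap 3201 ((583.528564453125, 46.34387969970703), 15.37641716003418) [586.88635   52.132893] z 165.8224361490891
[-3.03657678  0.79980831 -0.00339758]
```

The re-weigh gives about 272 g, and the cap is within 1 mm of the pocket axis. I'll lower it in guarded steps.

Call:
{"op": "apply_moves", "data": {
  "travel": [
    [0.0005,-0.0003,-0.012],
    [0.0005,-0.0003,-0.024],
    [0.0005,-0.0003,-0.029],
    [0.0005,-0.0003,-0.032],
    [0.0005,-0.0003,-0.034],
    [0.0005,-0.0003,-0.034]
  ],
  "dr": [
    [0,0,0],
    [0,0,0],
    [0,0,0],
    [0,0,0],
    [0,0,0],
    [0,0,0]
  ]
}}

```text
time_s: 10.7
eef_pos: [585.0, 45.3, 160.5]
tcp_rot: [-3.037, 0.8, -0.003]
ft_force: [-0.2, 0.7, -2.3]
width: 43.7
```

Call:
{"op": "apply_moves", "data": {
  "travel": [
    [0,0,-0.002],
    [0,0,-0.004],
    [0,0,-0.005],
    [0,0,-0.006],
    [0,0,-0.006]
  ],
  "dr": [
    [0,0,0],
    [0,0,0],
    [0,0,0],
    [0,0,0],
    [0,0,0]
  ]
}}

```text
time_s: 11.2
eef_pos: [584.9, 45.3, 154.4]
tcp_rot: [-3.037, 0.8, -0.003]
ft_force: [0.6, -0.3, -2.6]
width: 43.7
```

Call:
{"op": "apply_moves", "data": {
  "travel": [
    [0,0,-0.001],
    [0,0,-0.002],
    [0,0,-0.003],
    [0,0,-0.004],
    [0,0,-0.005],
    [0,0,-0.005]
  ],
  "dr": [
    [0,0,0],
    [0,0,0],
    [0,0,0],
    [0,0,0],
    [0,0,0],
    [0,0,0]
  ]
}}

```text
time_s: 11.8
eef_pos: [584.8, 45.3, 149.2]
tcp_rot: [-3.037, 0.8, -0.002]
ft_force: [0.8, -0.0, -3.0]
width: 44.0
```

Call:
{"op": "apply_moves", "data": {
  "travel": [
    [0,0,-0.001],
    [0,0,-0.002],
    [0,0,-0.003],
    [0,0,-0.004],
    [0,0,-0.005],
    [0,0,-0.005]
  ],
  "dr": [
    [0,0,0],
    [0,0,0],
    [0,0,0],
    [0,0,0],
    [0,0,0],
    [0,0,0]
  ]
}}

```text
time_s: 12.4
eef_pos: [585.0, 45.3, 144.2]
tcp_rot: [-3.037, 0.8, -0.003]
ft_force: [-0.9, -0.4, 3.8]
width: 43.4
```

Call:
{"op": "apply_moves", "data": {
  "travel": [
    [0,0,-0.0005],
    [0,0,-0.001],
    [0,0,-0.001]
  ],
  "dr": [
    [0,0,0],
    [0,0,0],
    [0,0,0]
  ]
}}

```text
time_s: 12.7
eef_pos: [585.0, 45.3, 143.2]
tcp_rot: [-3.037, 0.8, -0.003]
ft_force: [-1.4, -0.5, 4.8]
width: 44.0
```

Call:
{"op": "apply_moves", "data": {
  "travel": [
    [0,0,-0.0005],
    [0,0,-0.001],
    [0,0,-0.001]
  ],
  "dr": [
    [0,0,0],
    [0,0,0],
    [0,0,0]
  ]
}}

```text
time_s: 13.0
eef_pos: [585.0, 45.3, 142.1]
tcp_rot: [-3.037, 0.8, -0.003]
ft_force: [-0.4, -0.3, 4.3]
width: 43.8
```

Call:
{"op": "apply_moves", "data": {
  "travel": [
    [0,0,-0.0005],
    [0,0,-0.001],
    [0,0,-0.001]
  ],
  "dr": [
    [0,0,0],
    [0,0,0],
    [0,0,0]
  ]
}}

```text
time_s: 13.3
eef_pos: [585.0, 45.3, 141.1]
tcp_rot: [-3.037, 0.8, -0.003]
ft_force: [-1.3, -0.9, 3.9]
width: 44.3
```

Call:
{"op": "apply_moves", "data": {
  "travel": [
    [0,0,-0.0005],
    [0,0,-0.0008],
    [0,0,-0.0008]
  ],
  "dr": [
    [0,0,0],
    [0,0,0],
    [0,0,0]
  ]
}}

```text
time_s: 13.6
eef_pos: [585.0, 45.3, 140.2]
tcp_rot: [-3.037, 0.8, -0.003]
ft_force: [-0.9, 0.2, 3.7]
width: 43.9
```

Call:
{"op": "apply_moves", "data": {
  "travel": [
    [0,0,-0.0005],
    [0,0,-0.0008],
    [0,0,-0.0008]
  ],
  "dr": [
    [0,0,0],
    [0,0,0],
    [0,0,0]
  ]
}}

```text
time_s: 13.9
eef_pos: [585.0, 45.3, 139.5]
tcp_rot: [-3.037, 0.8, -0.003]
ft_force: [-1.7, 0.6, 4.5]
width: 44.0
```

Call:
{"op": "apply_moves", "data": {
  "travel": [
    [0,0,-0.0003],
    [0,0,-0.0006],
    [0,0,-0.0006]
  ],
  "dr": [
    [0,0,0],
    [0,0,0],
    [0,0,0]
  ]
}}

```text
time_s: 14.2
eef_pos: [585.0, 45.3, 139.1]
tcp_rot: [-3.037, 0.8, -0.003]
ft_force: [-2.3, -0.5, 8.4]
width: 43.7
```

Call:
{"op": "apply_moves", "data": {
  "travel": [
    [0,0,-0.0003],
    [0,0,-0.0005],
    [0,0,-0.0005]
  ],
  "dr": [
    [0,0,0],
    [0,0,0],
    [0,0,0]
  ]
}}

```text
time_s: 14.5
eef_pos: [585.0, 45.3, 139.0]
tcp_rot: [-3.037, 0.8, -0.003]
ft_force: [-2.4, -1.0, 8.4]
width: 43.6
```

```bash
python3 -c "
from h import *
weigh(6)"
```

```text
F [-2.544 -0.091  8.415] sd [0.41 0.35 0.65] tau [-1.0400e-01 -5.6096e+01 -2.4101e+01 -2.6000e-02 -1.0440e+00  0.0000e+00] pos [585.1  45.3 139. ] w 43.7 t 14.8
```

Call:
{"op": "apply_moves", "data": {
  "travel": [
    [0,0,-0.0005],
    [0,0,-0.001],
    [0,0,-0.001]
  ],
  "dr": [
    [0,0,0],
    [0,0,0],
    [0,0,0]
  ]
}}

```text
time_s: 15.1
eef_pos: [585.1, 45.4, 138.5]
tcp_rot: [-3.037, 0.8, -0.003]
ft_force: [-3.1, 0.3, 11.5]
width: 43.8
```

```bash
python3 -c "
from h import *
weigh(4)"
```

```text
F [-2.937  0.142 10.598] sd [0.71 0.56 0.38] tau [-1.1700e-01 -5.4762e+01 -2.3866e+01 -3.7000e-02 -1.3560e+00 -0.0000e+00] pos [585.1  45.3 138.6] w 43.8 t 15.3
```

The bottle is on the stop: the last 0.45 mm raised the force by about 2.4 N, which matches the stop's stiffness, and the total press was about 13.5 N. Releasing now, then rising.

Call:
{"op": "apply_moves", "data": {
  "travel": [
    [0,0,0],
    [0,0,0],
    [0,0,0],
    [0,0,0],
    [0,0,0],
    [0,0,0.005],
    [0,0,0.03],
    [0,0,0.06],
    [0,0,0.09],
    [0,0,0.11]
  ],
  "dr": [
    [0,0,0],
    [0,0,0],
    [0,0,0],
    [0,0,0],
    [0,0,0],
    [0,0,0],
    [0,0,0],
    [0,0,0],
    [0,0,0],
    [0,0,0]
  ],
  "grip": 0
}}

```text
time_s: 16.3
eef_pos: [585.6, 45.4, 251.1]
tcp_rot: [-3.036, 0.8, -0.007]
ft_force: [0.8, -0.6, 0.5]
width: 92.0
```

```bash
python3 - <<'E'
from h import *
cap((584.5,45.6),111)
s=manip.get_state(); print(s["eef_pos"].round(1),s["width"],s["ft_force"].round(1),s["time_s"])
d=viewer.camera("side"); cv2.imwrite("pics/s2.png",cv2.resize(d["img"][150:330,200:440],None,fx=3,fy=3))
E
```

```text
cap 1844 ((583.7977294921875, 44.731510162353516), 15.0924711227417) [584.2677   45.45087] z 111.78210268516432
[586.8  45.5 253.8] 91.96748498731328 [ 1.6 -0.2  2.4] 16.35
```

View pics/s2.png

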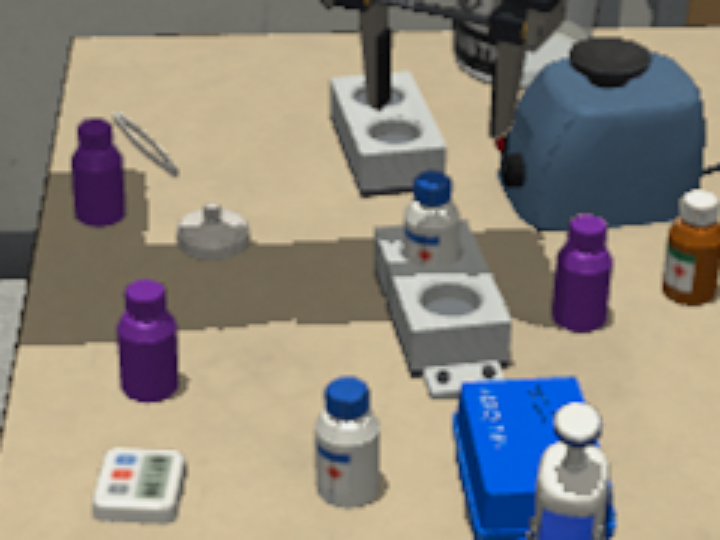

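Bottle 1 stands upright in the eared left pocket (cap at (430,190) in the crop) with nothing disturbed. Moving to bottle 2 at (347,440).

Call:
{"op": "apply_moves", "data": {
  "travel": [
    [-0.01,-0.03,0],
    [-0.022,-0.067,0],
    [-0.034,-0.103,0],
    [-0.046,-0.14,0],
    [-0.058,-0.177,0],
    [-0.07,-0.213,0],
    [-0.08,-0.243,0],
    [-0.08,-0.243,0],
    [-0.08,-0.243,0]
  ],
  "dr": [
    [0,0,0],
    [0,0,0],
    [0,0,0],
    [0,0,0],
    [0,0,0],
    [0,0,0],
    [0,0,0],
    [0,0,0],
    [0,0,0]
  ]
}}

```text
time_s: 17.3
eef_pos: [506.1, -197.8, 251.0]
tcp_rot: [-3.034, 0.802, -0.009]
ft_force: [1.2, 0.6, 0.3]
width: 91.9
```

```bash
python3 - <<'E'
from h import *
viewer.camera("wrist");viewer.camera("wrist")
cap((506,-197.5)); 
s=manip.get_state(); print(s["eef_pos"].round(1),s["tcp_rot"].round(3),s["time_s"])
E
```

```text
cap 1512 ((503.3271179199219, -197.65902709960938), 15.395699501037598) [ 504.2262 -197.1483] z 91.37056221853997
[ 506.8 -196.6  251.5] [-3.035  0.798 -0.011] 17.45
```

Call:
{"op": "apply_moves", "data": {
  "travel": [
    [-0.0028,-0.0009,-0.03],
    [-0.0028,-0.0009,-0.06],
    [-0.0028,-0.0009,-0.09],
    [-0.0028,-0.0009,-0.115],
    [-0.0028,-0.0009,-0.132],
    [-0.0028,-0.0009,-0.132],
    [-0.0028,-0.0009,-0.132]
  ],
  "dr": [
    [0.002,0.007,0],
    [0.002,0.007,0],
    [0.002,0.007,0],
    [0.002,0.007,0],
    [0.002,0.007,0],
    [0.002,0.007,0],
    [0.002,0.007,0]
  ]
}}

```text
time_s: 18.15
eef_pos: [504.3, -196.7, 119.6]
tcp_rot: [-3.035, 0.796, 0.002]
ft_force: [0.1, -0.5, 0.9]
width: 92.2
```

```bash
python3 -c "
from h import *
weigh(16);print(manip.get_state()['tcp_rot'])"
```

```text
F [ 0.107 -0.112  0.261] sd [0.44 0.64 0.56] tau [ 5.9000e-02 -5.6003e+01 -2.2087e+01  6.7000e-02  1.4000e-02  1.0000e-03] pos [ 504.  -197.5  119.4] w 92.0 t 18.95
[-3.03468361e+00  7.97918282e-01  1.00601627e-03]
```

Call:
{"op": "apply_moves", "data": {
  "travel": [
    [0,0,0],
    [0,0,0],
    [0,0,0],
    [0,0,0],
    [0,0,0],
    [0,0,0],
    [0,0,0],
    [0,0,0]
  ],
  "dr": [
    [0,0,0],
    [0,0,0],
    [0,0,0],
    [0,0,0],
    [0,0,0],
    [0,0,0],
    [0,0,0],
    [0,0,0]
  ],
  "grip": 255,
  "newtons": 40
}}

```text
time_s: 19.75
eef_pos: [504.3, -197.6, 119.5]
tcp_rot: [-3.035, 0.798, -0.0]
ft_force: [1.5, -0.4, -0.1]
width: 43.9
```

Call:
{"op": "apply_moves", "data": {
  "travel": [
    [0,0,0.003],
    [0,0,0.007],
    [0,0,0.011],
    [0,0,0.013],
    [0,0,0.013]
  ],
  "dr": [
    [0,0,0],
    [0,0,0],
    [0,0,0],
    [0,0,0],
    [0,0,0]
  ]
}}

```text
time_s: 20.25
eef_pos: [504.4, -197.7, 133.0]
tcp_rot: [-3.035, 0.798, -0.001]
ft_force: [0.2, 0.6, -3.0]
width: 43.5
```

```bash
python3 -c "
from h import *
weigh(24)"
```

```text
F [ 0.012 -0.091 -3.004] sd [0.44 0.5  0.52] tau [ 0.0000e+00 -5.7236e+01 -2.3831e+01  6.9000e-02  9.0000e-03 -0.0000e+00] pos [ 504.3 -197.6  132.6] w 43.9 t 21.45
```

Bottle 2 weighs about 3.1–3.27 N, or 320 g, so it is also heavy. It goes in the eared right pocket.

Call:
{"op": "apply_moves", "data": {
  "travel": [
    [0,0,0.03],
    [0.008,0.015,0.055],
    [0.024,0.047,0.062],
    [0.04,0.078,0.062],
    [0.056,0.11,0.062],
    [0.072,0.141,0.062],
    [0.083,0.162,0.062],
    [0.0887,0.1736,0.062],
    [0.0887,0.1736,0.062],
    [0.0887,0.1736,0.062]
  ],
  "dr": [
    [0,0,0],
    [0,0,0],
    [0,0,0],
    [0,0,0],
    [0,0,0],
    [0,0,0],
    [0,0,0],
    [0,0,0],
    [0,0,0],
    [0,0,0]
  ]
}}

```text
time_s: 22.45
eef_pos: [592.4, -24.5, 194.3]
tcp_rot: [-3.035, 0.798, 0.001]
ft_force: [-1.2, 0.2, -2.8]
width: 44.1
```

```bash
python3 -c "
from h import *
weigh(12); cap((593,-24),91+75)
s=manip.get_state(); print(s['tcp_rot'])"
```

```text
F [ 0.029  0.041 -3.04 ] sd [0.43 0.52 0.6 ] tau [ 1.3600e-01 -6.0653e+01 -2.9055e+01  8.2000e-02 -2.6000e-02 -4.0000e-03] pos [593.  -24.1 194.6] w 43.7 t 23.05
cap 3263 ((591.6898193359375, -22.896631240844727), 15.235369682312012) [595.1026   -17.163733] z 165.8698064875904
[-3.03479684e+00  7.97893516e-01 -1.47685344e-04]
```

Call:
{"op": "apply_moves", "data": {
  "travel": [
    [0,0,-0.012],
    [0,0,-0.024],
    [0,0,-0.029],
    [0,0,-0.032],
    [0,0,-0.034],
    [0,0,-0.034]
  ],
  "dr": [
    [0,0,0],
    [0,0,0],
    [0,0,0],
    [0,0,0],
    [0,0,0],
    [0,0,0]
  ]
}}

```text
time_s: 23.7
eef_pos: [593.0, -24.0, 160.3]
tcp_rot: [-3.035, 0.798, 0.0]
ft_force: [-0.7, -0.6, -2.8]
width: 43.5
```

Call:
{"op": "apply_moves", "data": {
  "travel": [
    [0,0,-0.002],
    [0,0,-0.004],
    [0,0,-0.005],
    [0,0,-0.006],
    [0,0,-0.006]
  ],
  "dr": [
    [0,0,0],
    [0,0,0],
    [0,0,0],
    [0,0,0],
    [0,0,0]
  ]
}}

```text
time_s: 24.2
eef_pos: [592.9, -24.0, 154.2]
tcp_rot: [-3.035, 0.798, 0.001]
ft_force: [-0.8, -0.2, -2.7]
width: 44.0
```

Call:
{"op": "apply_moves", "data": {
  "travel": [
    [0,0,-0.001],
    [0,0,-0.002],
    [0,0,-0.003],
    [0,0,-0.004],
    [0,0,-0.005],
    [0,0,-0.005]
  ],
  "dr": [
    [0,0,0],
    [0,0,0],
    [0,0,0],
    [0,0,0],
    [0,0,0],
    [0,0,0]
  ]
}}

```text
time_s: 24.8
eef_pos: [592.8, -24.0, 149.1]
tcp_rot: [-3.035, 0.798, 0.001]
ft_force: [0.7, -0.0, -2.9]
width: 43.9
```

Call:
{"op": "apply_moves", "data": {
  "travel": [
    [0,0,-0.001],
    [0,0,-0.002],
    [0,0,-0.003],
    [0,0,-0.004],
    [0,0,-0.004]
  ],
  "dr": [
    [0,0,0],
    [0,0,0],
    [0,0,0],
    [0,0,0],
    [0,0,0]
  ]
}}

```text
time_s: 25.3
eef_pos: [592.9, -24.0, 145.2]
tcp_rot: [-3.035, 0.798, 0.0]
ft_force: [-1.1, 0.5, 3.8]
width: 43.5
```

Call:
{"op": "apply_moves", "data": {
  "travel": [
    [0,0,-0.0007],
    [0,0,-0.0014],
    [0,0,-0.0014]
  ],
  "dr": [
    [0,0,0],
    [0,0,0],
    [0,0,0]
  ]
}}

```text
time_s: 25.6
eef_pos: [592.9, -24.0, 143.7]
tcp_rot: [-3.035, 0.798, 0.0]
ft_force: [-1.7, 0.9, 3.4]
width: 43.6
```

Call:
{"op": "apply_moves", "data": {
  "travel": [
    [0,0,-0.0005],
    [0,0,-0.001],
    [0,0,-0.001]
  ],
  "dr": [
    [0,0,0],
    [0,0,0],
    [0,0,0]
  ]
}}

```text
time_s: 25.9
eef_pos: [592.9, -24.0, 142.6]
tcp_rot: [-3.035, 0.798, 0.0]
ft_force: [-0.9, 0.8, 3.5]
width: 43.5
```

Call:
{"op": "apply_moves", "data": {
  "travel": [
    [0,0,-0.0005],
    [0,0,-0.001],
    [0,0,-0.001]
  ],
  "dr": [
    [0,0,0],
    [0,0,0],
    [0,0,0]
  ]
}}

```text
time_s: 26.2
eef_pos: [592.9, -24.0, 141.6]
tcp_rot: [-3.035, 0.798, 0.0]
ft_force: [-1.9, 0.4, 2.9]
width: 43.5
```

Call:
{"op": "apply_moves", "data": {
  "travel": [
    [0,0,-0.0005],
    [0,0,-0.0008],
    [0,0,-0.0008]
  ],
  "dr": [
    [0,0,0],
    [0,0,0],
    [0,0,0]
  ]
}}

```text
time_s: 26.5
eef_pos: [592.9, -24.0, 140.8]
tcp_rot: [-3.035, 0.798, 0.0]
ft_force: [-2.2, -0.2, 3.8]
width: 43.7
```

Call:
{"op": "apply_moves", "data": {
  "travel": [
    [0,0,-0.0005],
    [0,0,-0.0008],
    [0,0,-0.0008]
  ],
  "dr": [
    [0,0,0],
    [0,0,0],
    [0,0,0]
  ]
}}

```text
time_s: 26.8
eef_pos: [593.0, -24.0, 140.3]
tcp_rot: [-3.035, 0.798, 0.0]
ft_force: [-3.2, 0.4, 8.3]
width: 44.0
```

Call:
{"op": "apply_moves", "data": {
  "travel": [
    [0,0,-0.0005],
    [0,0,-0.0008],
    [0,0,-0.0008]
  ],
  "dr": [
    [0,0,0],
    [0,0,0],
    [0,0,0]
  ]
}}

```text
time_s: 27.1
eef_pos: [593.0, -24.0, 140.0]
tcp_rot: [-3.035, 0.798, 0.0]
ft_force: [-2.3, 0.5, 9.8]
width: 43.8
```

Call:
{"op": "apply_moves", "data": {
  "travel": [
    [0,0,-0.0005],
    [0,0,-0.0008],
    [0,0,-0.0008]
  ],
  "dr": [
    [0,0,0],
    [0,0,0],
    [0,0,0]
  ]
}}

```text
time_s: 27.4
eef_pos: [593.0, -24.0, 139.8]
tcp_rot: [-3.035, 0.798, 0.0]
ft_force: [-3.7, 1.2, 10.4]
width: 43.7
```

```bash
python3 -c "
from h import *
weigh(5)"
```

```text
F [-3.909  0.086 10.82 ] sd [0.29 0.38 0.42] tau [-1.9800e-01 -5.5523e+01 -2.4408e+01 -5.4000e-02 -1.5130e+00 -2.0000e-03] pos [593.  -24.  139.8] w 43.6 t 27.65
```

The press is about 13.9 N and the bottle is firmly on its stop. Releasing and retreating upward.

Call:
{"op": "apply_moves", "data": {
  "travel": [
    [0,0,0],
    [0,0,0],
    [0,0,0],
    [0,0,0],
    [0,0,0],
    [0,0,0.005],
    [0,0,0.03],
    [0,0,0.06],
    [0,0,0.09],
    [0,0,0.11]
  ],
  "dr": [
    [0,0,0],
    [0,0,0],
    [0,0,0],
    [0,0,0],
    [0,0,0],
    [0,0,0],
    [0,0,0],
    [0,0,0],
    [0,0,0],
    [0,0,0]
  ],
  "grip": 0
}}

```text
time_s: 28.65
eef_pos: [593.6, -24.0, 252.4]
tcp_rot: [-3.034, 0.798, -0.003]
ft_force: [0.8, -0.5, -0.0]
width: 91.9
```

Call:
{"op": "apply_moves", "data": {
  "travel": [
    [-0.02,0,0.02],
    [-0.05,0,0.04],
    [-0.08,0,0.05],
    [-0.1,0,0.05],
    [-0.1,0,0.05],
    [-0.1,0,0.05]
  ],
  "dr": [
    [0,0,0],
    [0,0,0],
    [0,0,0],
    [0,0,0],
    [0,0,0],
    [0,0,0]
  ]
}}

```text
time_s: 29.25
eef_pos: [494.0, -24.0, 303.0]
tcp_rot: [-3.034, 0.798, -0.006]
ft_force: [0.8, 0.1, 0.4]
width: 91.8
```

```bash
python3 - <<'E'
from h import *
cap((584.5,45.6),111);cap((593,-24),112)
s=manip.get_state(); print(s["eef_pos"].round(1),s["width"],s["time_s"])
d=viewer.camera("side"); cv2.imwrite("pics/s3.png",cv2.resize(d["img"][150:330,200:440],None,fx=3,fy=3))
E
```

```text
cap 1581 ((583.353271484375, 43.937889099121094), 14.594443321228027) [583.01306  44.28546] z 111.91828925100626
cap 1439 ((591.0211181640625, -23.742788314819336), 14.819671630859375) [590.4912  -23.50365] z 113.3125347974584
[494.5 -24.  302.5] 91.55079633421214 29.35
```

View pics/s3.png

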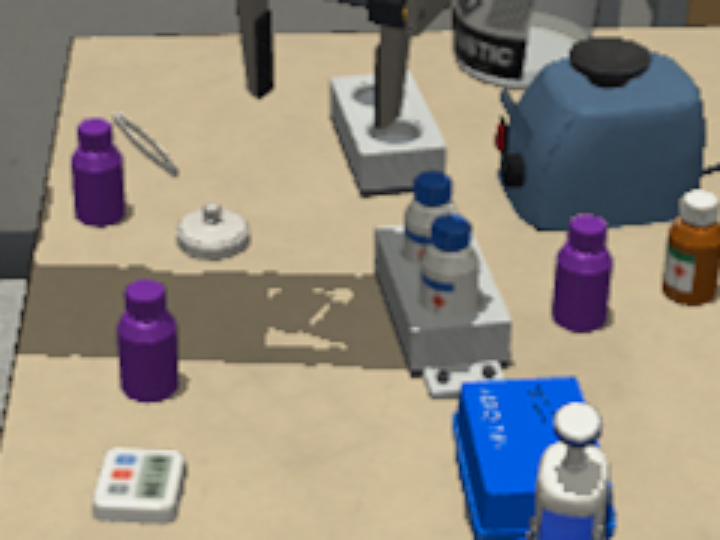

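```bash
python3 -c "
from workcell import manip
print(manip.sign_off())"
```

```text
the job is handed in; nothing more can be done
None
```

I weighed both white bottles and stood them in the eared dock, since both were over 220 g. I then handed the job in at about 29 s.

| Bottle | Lifted from | Weight | Pocket | Peak press reading |
|---|---|---|---|---|
| First | (448, −25) | about 270 g | eared, left | about 14 N |
| Second | (504, −197) | about 320 g | eared, right | about 14 N |

- **Plungers:** each one slid at about 6.5 N. The force then climbed with the stiffness expected of the stop, so I take both as fully down. The 22 N limit was not approached in any reading, but I only read the force at the end of each short move.
- **Last check:** both bottles stand upright with cap tops at about 112 and 113 mm. That matches where the stops were felt to within about 1–2 mm. The gripper is open and clear of everything.
- **Bystanders:** the rotor lid, timer and purple bottles look undisturbed.
- **Small disagreements:** a side force of 2.5–4 N showed while pressing, because each bottle was up to about 1 mm off its pocket's centre. The second bottle's weight came out between 305 and 335 g because the force readings were noisy, but that is well above 220 g either way.

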